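# Empty the returned guest pagers into the till drawer

## Task

Open the drawer of the wooden till cabinet, then pick up the blue scoop tray by its tall grip plate with the three guest pagers in it and tip it low over the open drawer so that all three pagers slide off into it. Put the empty tray back down upright on its black mat and let go of it, then push the drawer fully shut until its spring catch clicks. Leave the card terminal, the sanitizer bottle and the phone alone.

Things in the scene. Friction and masses are not known exactly. Their poses are not given: they have to be found in the camera images.
- till: Low wooden cabinet, 220 mm deep (x) x 280 mm wide (y) x 115 mm high, fixed on the counter. Origin: centre of its underside; its front looks along its own -x. It holds one drawer that fills its front.
- till_drawer0 (a joint): The drawer: 0 m shut, up to 0.149 m at the stop as it is pulled out along the cabinet's -x. A sprung roller catch holds it shut: about 6 N frees it within the first 10 mm; beyond, it runs with 1 N of friction and stays where left. Pushing it in, it resists with about 6 N at 17 to 8 mm from shut; past that the spring snaps it home.
- till_drawer0_handle (a point): Middle of the drawer's steel bar handle: round bar 11 mm thick, 120 mm long along the cabinet's y, its axis 35 mm in front of the drawer front and 77 mm above the counter (38 mm below the cabinet's top). It moves with the drawer.
- drawer_in (a point): Centre of the drawer's inner floor, 22 mm above the counter; axes as the cabinet's; moves with the drawer (shut: 1.5 mm in front of the cabinet's centre). Inside 175 (x) x 238 (y) x 71 mm deep, rim 93 mm, front panel's top 102 mm above the counter. Fully out, the front 140 mm of the inside is open to above; the rest stays under the cabinet's top.
- mat: Black rubber mat fixed on the counter, the tray's place, 220 mm (x) x 170 mm (y) x 3 mm. Origin: centre of its underside. It lies to the left or to the right of the cabinet.
- tray: Blue plastic scoop tray, 0.28 kg, 170 (x) x 124 (y) mm. Origin: centre of its underside. Floor 5 mm thick; side walls and back wall (at +x) 30 mm high; its -x end, facing roughly toward the robot at the start, is an open mouth without lip. On the back wall stands the grip plate: 70 mm wide (y), 12 mm thick (x), its top 99 mm above the underside, its middle plane 79 mm from the origin toward +x.
- tray_grip (a point): Point in the middle plane of the tray's grip plate, 79 mm from the tray's origin toward +x, 74 mm above its underside (25 mm below the plate's top edge). The plate is pinched across its 12 mm thickness.
- tray_mouth (a point): Middle of the tray's open edge, on the floor's top: 85 mm from the tray's origin toward -x, 5 mm above its underside.
- pager0: Guest pager, black with red trim, 62 x 44 x 22 mm, about 0.09 kg, loose in the tray. Origin: centre of its underside. It slides on the tilted tray at 26 to 36 degrees.
- pager1: Second guest pager, the same.
- pager2: Third guest pager, the same.
- terminal: Black card terminal lying flat, 160 x 80 x 33 mm, to be left alone. Origin: centre of its underside.
- sanitizer: Clear pump bottle, 65 mm across, 172 mm high, to be left alone. Origin: centre of its underside.
- phone: White cordless phone standing in its cradle, 100 x 90 mm, 180 mm high, to be left alone. Origin: centre of its underside.
There are look-alikes about, which are no part of the job. Leave any purple look-alike of the pager2 alone.

How it is judged:
By the outcome, as a careful person would: the job done as asked, in the order asked, and still so for the second after the job is handed in, with the robot touching nothing.
It also fails if it takes over 72 s, if anything falls off the work surface, if the arm or the gripper's body presses on something with over 40 N, if the wrist force passes 120 N, or if a joint passes its speed limit or range.

## Robot

A 6-joint arm with a two-finger parallel gripper is mounted at the origin on the work surface. World frame = base frame: x ahead of the robot, y to its left, z up, the work surface at z = 0. Lengths are in m, angles in degrees, forces in N, time in s.
With the tool pointing down it reaches from about 0.3 to 0.75 m from the base axis. Payload 8.5 kg.
Tool frame: the origin (TCP) lies on the centre line of the jaws, within the pads' length; the fingertips stand 25 mm ahead of it and the grasp point (between the pads) lies 6 mm ahead of it; z points along the fingers, y is the line along which they close (so a half turn about z gives the same grasp; the last joint's range is limited). The gripper opens to 85 mm and grips with 20 to 120 N. Pads are 22 mm wide; open, the fingers measure 114 mm over their backs; the gripper's body (76 mm by 85 mm) begins 54 mm behind the grasp point. The pads swing forward as they close: fully open they stand 13 mm farther back than shut.
Start: joints at [-83.153, 21.807, 74.336, -0, 83.858, -12.336], TCP at [0.181, -0.519, 0.256] pointing down, gripper open.
Joint ranges: [-178.18, 178.18], [-50.72, 133.34], [12.68, 142.11], [-81.47, 261.47], [9.98, 163.14], [-165.26, 165.26]. Speed limits (degrees/s): [136.94, 136.94, 180, 180, 180, 180].

## Interface

Orientations are given as a 3x3 rotation matrix whose columns are the frame's x, y, z axes.
In Python, from rig import telemetry, optics, env gives the robot as it stands.
- The arm moves only by the tool send_rows, never from a script. Its argument "deltas" is a list that holds one entry, the list of rows, each a list of 7 numbers: the shift along the tool's x, y, z in m, then the turn, a rotation vector about the tool's x, y, z in rad, then the opening, from -1 (shut) to 1 (fully open), so that 0 is half open. In form: [[[x, y, z, ax, ay, az, grip], ...]]. A call has 1 to 12 rows; each row shifts and turns the commanded pose from where the row before left it, along the tool's axes as they then stand; what a row does not reach is not made up. A row lasts 1/8 s, in which the tool goes at most 62.5 mm and 10.7 degrees, less where a joint would pass 70% of its speed; a pose out of reach is approached as far as the arm can. A call is refused whole if a number of a shift passes 0.0625 or a number of a turn 0.188, either way. A call with a gripper value outside its range is refused whole. The fingers move at their own pace and stop on an object; "squeeze" is the grip in N (left out, the last holds). Time passes only in rows, so rows that do not move let the fingers close. It gives the time, the measured TCP pose, the force, the opening and the grip force at its end, in the units of the state.
- telemetry.observe(): the state, without advancing time (a new reading comes with each control period).
- optics.get_image(name): name is "side" or "top"; returns a dict with "image" (420x560x3 uint8, red, green, blue), "range_z" (420x560 float32, m along the optical axis (not along the pixel's ray), 0 where there is no reading), "K" (3x3 intrinsics, pixels), "k1" (the pictures are not rectified: a ray, as slopes to the right and down, at radius r is drawn at 1 + k1 r^2 times it, then the intrinsics apply), "rvec" (rotation vector, rad) and "tvec" (3), from world to camera coordinates, as OpenCV has them. Camera axes: x right, y down, z forward; pixel columns grow to the right and rows downward; lengths in m; the calibration is good to about 2 mm. A picture is of the moment at which its call begins.
- env.close_job(): hands the job in; it is judged then, once.
The state is a dict: "time_s": time; "q": joint angles; "qvel": joint speeds; "joint_efforts": joint torques, N m; "position": TCP position; "tool_rot": TCP orientation; "ft_force": force on the tool from outside, world axes, zero at the start; "wrist_torque": the same for the moment, N m; "grip_width": finger opening in m; "gripper_force": force on a finger pad.
Only numpy, scipy, OpenCV 4.12 (cv2) and the standard library are available. Lean on these libraries where they do the work, as an engineer would, in place of code of your own. Each camera call takes 0.05 s, during which the arm holds its last target. There are 200 camera calls.

## Working session

There is one attempt and no reset: what is moved stays moved. The work goes in short steps, Python scripts to look and compute and a tool call to move; the robot and the scene stay as the last step left them, time stands still between calls to the robot, and variables do not carry over. Pictures are saved under pics/ and viewed, at most 10 in all, crops included, and the job is handed in when it is done.

Besides the shell and the picture viewer there is one more tool, called after "Request:" in YAML: its name, and indented under it one key for each argument. send_rows: Moves the arm, as the interface text tells. Its arguments: {"type":"object","properties":{"deltas":{"type":"array"},"squeeze":{"type":"number"}},"required":["deltas"]}

```bash
mkdir -p pics; ls; cat > h.py <<'E'
import numpy as np,cv2
from rig import telemetry,optics,env
def snap(name,fn=None):
    d=optics.get_image(name)
    if fn: cv2.imwrite('pics/'+fn,d['image'][:,:,::-1])
    np.savez('/tmp/'+name,**d); return d
def pts(d):
    K=np.array(d['K']);k1=float(d['k1']);R=cv2.Rodrigues(np.array(d['rvec'],float))[0];t=np.array(d['tvec'],float).ravel()
    v,u=np.mgrid[0:420,0:560].astype(np.float64)
    p=cv2.undistortPoints(np.stack([u,v],-1).reshape(-1,1,2),K,np.array([k1,0,0,0,0.])).reshape(420,560,2)
    z=d['range_z'].astype(float)
    c=np.dstack([p[...,0]*z,p[...,1]*z,z])
    return (c-t)@R
E
python3 - <<'E'
from h import *
a=snap('top','t0.png');b=snap('side','s0.png')
print(a['K'],a['k1'],a['tvec'],telemetry.observe())
E
```

```text
pics
[[392.40861287   0.         282.31310505]
 [  0.         392.40861287 212.16643906]
 [  0.           0.           1.        ]] 0.0027699478723990493 [-0.07327571  0.5660253   0.99021131] {'time_s': 0.1, 'q': array([-8.31527203e+01,  2.18368817e+01,  7.43777062e+01,  1.32646575e-04,
        8.38583381e+01, -1.23371551e+01]), 'qvel': array([ 0.05903264, -0.07187545, -0.03980896,  0.04500669, -0.01961243,
        0.14478921]), 'joint_efforts': array([ 3.74823867e-03, -4.49218512e+01, -2.31658566e+01, -1.52238363e-04,
        3.62280392e-03, -4.01720641e-06]), 'position': array([ 0.18069434, -0.51923569,  0.25579175]), 'tool_rot': array([[ 9.44465779e-01,  3.28609753e-01, -1.49461794e-04],
       [ 3.28609673e-01, -9.44464973e-01,  1.26399430e-03],
       [ 2.74199426e-04, -1.24291395e-03, -9.99999190e-01]]), 'ft_force': array([ 0.04325259, -0.20749639,  0.48159844]), 'wrist_torque': array([-0.01040297,  0.02337146, -0.01037671]), 'gripper_force': 0.0, 'grip_width': 0.08533486703678925}
```

View pics/t0.png

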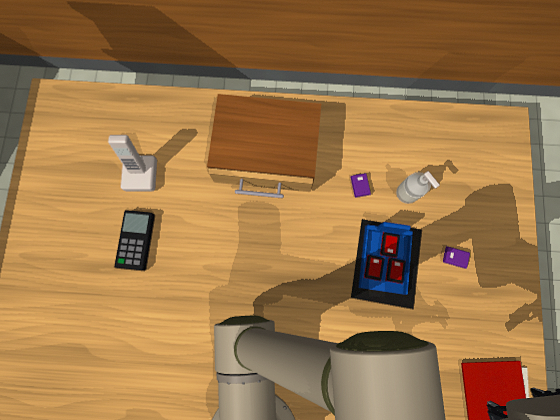

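View pics/s0.png

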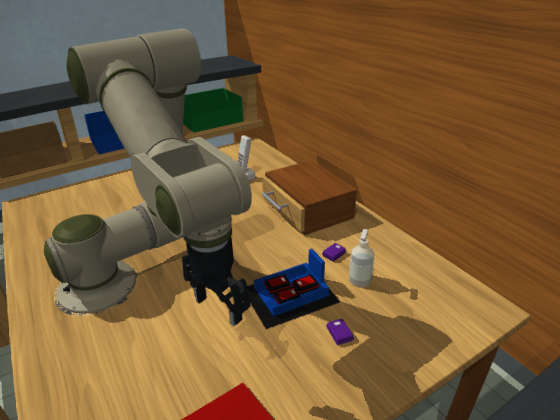

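The top view shows the till at (218,94)-(312,180), with its handle from (237,192) to (283,196). The tray sits on its mat around (388,262) with three red/black pagers, and its grip plate is at the far side near (392,228). Purple look-alikes are at (361,185) and (457,257), the sanitizer at (412,187), the phone at (135,165) and the terminal at (135,240).

```bash
python3 - <<'E'
from h import *
for n in ('top','side'):
    d=dict(np.load(f'/tmp/{n}.npz'));P=pts(d);im=d['image'].astype(int);ok=d['range_z']>0
    R,G,B=im[...,0],im[...,1],im[...,2]
    def rect(m,name):
        q=P[m]; 
        if len(q)<5: print(n,name,len(q));return
        r=cv2.minAreaRect(q[:,:2].astype(np.float32)); print(n,name,len(q),np.round(cv2.boxPoints(r),3).tolist(),'c',np.round(r[0],3),np.round(r[1],3),round(r[2],1),'z',np.round(np.percentile(q[:,2],[2,50,98]),3))
    X,Y,Z=P[...,0],P[...,1],P[...,2]
    reg=ok&(X<1.1)&(X>.2)
    blue=(B>90)&(B>1.6*R)&(B>1.3*G)&reg&(Y<0)&(Y>-.6)
    rect(blue,'blue'); rect(blue&(Z>.06)&(Z<.12),'plate'); rect(blue&(Z>.026)&(Z<.04),'walls')
    rect(reg&(Z>.107)&(Z<.123)&(X>.5)&(Y<.2)&(Y>-.25),'till')
    if n=='top':
        h=reg&(Z>.06)&(Z<.095); yy,xx=np.mgrid[0:420,0:560]
        rect(h&(yy>175)&(yy<200)&(xx>230)&(xx<290),'handle')
        rect((R<45)&(G<45)&(B<45)&reg&(Z<.012)&(yy>210)&(yy<315)&(xx>340)&(xx<430),'mat')
        for u,v in [(363,219),(422,229),(413,308),(351,297),(218,94),(321,103),(208,168),(312,180),(237,190),(283,195),(361,185),(412,187),(391,243),(374,268),(397,270)]: print((u,v),np.round(P[v,u],3))
E
```

```text
top blue 1416 [[0.3160000145435333, -0.3490000069141388], [0.4860000014305115, -0.48399999737739563], [0.6930000185966492, -0.2240000069141388], [0.5230000019073486, -0.08900000154972076]] c [ 0.504 -0.287] [0.332 0.217] 51.5 z [0.003 0.009 0.101]
top plate 206 [[0.5350000262260437, -0.3630000054836273], [0.546999990940094, -0.36399999260902405], [0.5540000200271606, -0.29499998688697815], [0.5410000085830688, -0.2939999997615814]] c [ 0.544 -0.329] [0.069 0.012] 84.9 z [0.063 0.098 0.103]
top walls 266 [[0.37700000405311584, -0.37700000405311584], [0.5450000166893005, -0.3919999897480011], [0.5559999942779541, -0.2680000066757202], [0.3880000114440918, -0.2540000081062317]] c [ 0.466 -0.323] [0.124 0.169] 84.9 z [0.026 0.031 0.037]
top till 7850 [[0.6549999713897705, -0.11400000005960464], [0.8619999885559082, -0.12200000137090683], [0.8730000257492065, 0.15800000727176666], [0.6660000085830688, 0.16599999368190765]] c [0.764 0.022] [0.28  0.208] 87.7 z [0.11  0.114 0.118]
top handle 460 [[0.6029999852180481, -0.04899999871850014], [0.6449999809265137, -0.05000000074505806], [0.6499
[... 1144 characters left out ...]
94960022, -0.3630000054836273], [0.546999990940094, -0.36399999260902405], [0.5529999732971191, -0.2980000078678131], [0.5389999747276306, -0.296999990940094]] c [ 0.543 -0.331] [0.067 0.014] 85.4 z [0.061 0.089 0.105]
side walls 174 [[0.375, -0.3790000081062317], [0.5440000295639038, -0.3919999897480011], [0.5529999732971191, -0.2680000066757202], [0.38499999046325684, -0.2549999952316284]] c [ 0.464 -0.324] [0.125 0.169] 85.5 z [0.027 0.033 0.04 ]
side till 2375 [[0.6399999856948853, -0.11699999868869781], [0.8619999885559082, -0.12600000202655792], [0.8740000128746033, 0.16099999845027924], [0.6520000100135803, 0.17100000381469727]] c [0.757 0.022] [0.288 0.222] 87.6 z [0.109 0.117 0.12 ]
```

```bash
cat > plan.py <<'E'
from h import *
from scipy.spatial.transform import Rotation as Ro
def frame(yaw,tilt=0):
    # tool y along object x (yaw deg), z down; tilt: -x side goes down by tilt deg
    R=Ro.from_euler('z',yaw,degrees=True)*Ro.from_euler('y',-tilt,degrees=True)
    return R*Ro.from_matrix(np.array([[0,1,0],[1,0,0],[0,0,-1.]]))
def plan(segs,start=None):
    """segs: list of (pos,Rotation,nrows); prints rounded rows in tool axes"""
    s=telemetry.observe(); p,R=(np.array(s['position']),Ro.from_matrix(s['tool_rot'])) if start is None else start
    for tp,tR,n in segs:
        tp=np.array(tp,float);p0,R0=p,R;w=(R0.inv()*tR).as_rotvec();rows=[]
        for i in range(1,n+1):
            a=i/n;pt=p0+a*(tp-p0);Rt=R0*Ro.from_rotvec(a*w)
            d=np.r_[R.inv().apply(pt-p).round(4),(R.inv()*Rt).as_rotvec().round(3)]
            rows.append(d.tolist());p=p+R.apply(d[:3]);R=R*Ro.from_rotvec(d[3:])
        print(n,'rows:',*rows,sep='\n')
    return p,R
E
python3 - <<'E'
from plan import *
F=frame(-2.25)
plan([([.6125,.028,.18],F,12),([.6125,.028,.083],F,3)])
E
```

```text
12
rows:
[0.049, -0.0312, 0.0064, -0.0, -0.0, -0.1]
[0.0518, -0.0262, 0.0063, -0.0, -0.0, -0.099]
[0.0542, -0.021, 0.0064, -0.0, -0.0, -0.1]
[0.056, -0.0154, 0.0064, -0.0, -0.0, -0.1]
[0.0573, -0.0098, 0.0063, -0.0, -0.0, -0.1]
[0.0579, -0.004, 0.0064, -0.0, -0.001, -0.099]
[0.0581, 0.0018, 0.0063, -0.0, 0.0, -0.1]
[0.0576, 0.0075, 0.0063, -0.001, 0.0, -0.1]
[0.0565, 0.0133, 0.0064, 0.0, 0.0, -0.1]
[0.055, 0.0188, 0.0063, 0.0, 0.0, -0.099]
[0.0528, 0.0242, 0.0063, 0.0, 0.0, -0.1]
[0.0501, 0.0293, 0.0063, 0.0, -0.0, -0.1]
3
rows:
[0.0, -0.0, 0.0323, 0.0, -0.0, 0.0]
[0.0, -0.0, 0.0324, 0.0, -0.0, 0.0]
[0.0, -0.0, 0.0323, 0.0, -0.0, 0.0]
```

Request:
send_rows:
  deltas:
    - [[0.049,-0.031,0.006,0,0,-0.1,-0.34],[0.052,-0.026,0.006,0,0,-0.1,-0.34],[0.054,-0.021,0.006,0,0,-0.1,-0.34],[0.056,-0.015,0.006,0,0,-0.1,-0.34],[0.057,-0.01,0.006,0,0,-0.1,-0.34],[0.058,-0.004,0.006,0,0,-0.1,-0.34],[0.058,0.002,0.006,0,0,-0.1,-0.34],[0.058,0.008,0.006,0,0,-0.1,-0.34],[0.057,0.013,0.006,0,0,-0.1,-0.34],[0.055,0.019,0.006,0,0,-0.1,-0.34],[0.053,0.024,0.006,0,0,-0.1,-0.34],[0.05,0.029,0.006,0,0,-0.1,-0.34]]

```text
time_s: 1.6
position: [0.6131, 0.03, 0.1838]
tool_rot: [[0.033, 0.999, -0.001], [0.999, -0.033, -0.0], [-0.0, -0.001, -1.0]]
ft_force: [0.0, -0.1, -1.3]
grip_width: 0.0282
gripper_force: 0.0
```

```bash
python3 - <<'E'
from plan import *
F=frame(-2.25)
s=telemetry.observe();print(s['position'],s['grip_width'])
plan([([.6125,.028,.083],F,4)])
E
```

```text
[0.61312307 0.02999819 0.18378342] 0.02823144948820002
4
rows:
[-0.0005, -0.0001, 0.0252, -0.0, 0.0, 0.002]
[-0.0005, -0.0001, 0.0252, -0.0, 0.0, 0.001]
[-0.0005, -0.0002, 0.0252, -0.0, 0.0, 0.002]
[-0.0005, -0.0001, 0.0252, -0.001, 0.0, 0.002]
```

Request:
send_rows:
  deltas:
    - [[0,0,0.02,0,0,0.005,-0.34],[0,0,0.02,0,0,0,-0.34],[0,0,0.02,0,0,0,-0.34],[0,0,0.02,0,0,0,-0.34],[0,0,0.02,0,0,0,-0.34],[0,0,0,0,0,0,-0.34],[0,0,0,0,0,0,-1],[0,0,0,0,0,0,-1],[0,0,0,0,0,0,-1]]
  squeeze: 50

```text
time_s: 2.72
position: [0.6119, 0.0282, 0.0845]
tool_rot: [[0.041, 0.999, -0.001], [0.999, -0.041, -0.0], [-0.0, -0.001, -1.0]]
ft_force: [-3.0, 0.1, 7.6]
grip_width: 0.0091
gripper_force: 48.7
```

Request:
send_rows:
  deltas:
    - [[0,-0.006,0,0,0,0,-1],[0,-0.01,0,0,0,0,-1],[0,-0.015,0,0,0,0,-1],[0,-0.015,0,0,0,0,-1],[0,-0.015,0,0,0,0,-1],[0,-0.015,0,0,0,0,-1],[0,-0.015,0,0,0,0,-1],[0,-0.015,0,0,0,0,-1],[0,-0.015,0,0,0,0,-1],[0,-0.015,0,0,0,0,-1],[0,-0.01,0,0,0,0,-1],[0,0,0,0,0,0,-1]]

```text
time_s: 4.22
position: [0.4658, 0.034, 0.0845]
tool_rot: [[0.041, 0.999, -0.001], [0.999, -0.041, -0.0], [-0.0, -0.001, -1.0]]
ft_force: [-0.5, -2.2, 5.8]
grip_width: 0.0092
gripper_force: 50.2
```

Request:
send_rows:
  deltas:
    - [[0,0,0,0,0,0,-0.34],[0,0,0,0,0,0,-0.34],[0,0,0,0,0,0,-0.34],[0,0,-0.03,0,0,0,-0.34],[0,0,-0.04,0,0,0,-0.34],[0,0,-0.04,0,0,0,-0.34]]

```text
time_s: 4.97
position: [0.4662, 0.0343, 0.1954]
tool_rot: [[0.041, 0.999, -0.001], [0.999, -0.041, 0.0], [0.0, -0.001, -1.0]]
ft_force: [0.2, 0.1, 0.0]
grip_width: 0.0282
gripper_force: 0.0
```

```bash
python3 - <<'E'
from plan import *
F=frame(-5)
p,R=plan([([.5437,-.330,.16],F,9),([.5437,-.330,.083],F,4)])
d=snap('top');P=pts(d);X,Y,Z=P[...,0],P[...,1],P[...,2]
m=(d['range_z']>0)&(X>.4)&(X<.6)&(Z>.085)&(Z<.115)&(Y>-.15)&(Y<.2)
q=P[m];print(cv2.boxPoints(cv2.minAreaRect(q[:,:2].astype(np.float32))))
E
```

```text
9
rows:
[-0.0401, 0.0103, 0.0039, -0.0, -0.0, 0.005]
[-0.04, 0.0104, 0.0039, -0.0, -0.0, 0.005]
[-0.04, 0.0107, 0.004, -0.0, -0.0, 0.005]
[-0.0399, 0.0108, 0.0039, -0.0, -0.0, 0.006]
[-0.0399, 0.0111, 0.0039, -0.0, -0.0, 0.005]
[-0.0398, 0.0113, 0.0039, -0.0, -0.0, 0.005]
[-0.0398, 0.0115, 0.004, -0.0, -0.0, 0.005]
[-0.0397, 0.0117, 0.0039, -0.0, -0.0, 0.005]
[-0.0396, 0.0119, 0.0039, -0.001, -0.0, 0.005]
4
rows:
[-0.0, -0.0, 0.0192, 0.0, -0.0, 0.0]
[-0.0, -0.0, 0.0193, 0.0, -0.0, 0.0]
[-0.0, -0.0, 0.0192, 0.0, -0.0, 0.0]
[-0.0, -0.0, 0.0193, 0.0, -0.0, 0.0]
[[ 0.49296856 -0.02851785]
 [ 0.4992472  -0.10482968]
 [ 0.5984849  -0.09666485]
 [ 0.59220624 -0.02035301]]
```

Request:
send_rows:
  deltas:
    - [[-0.04,0.0105,0.004,0,0,0.005,-0.1],[-0.04,0.0105,0.004,0,0,0.005,-0.1],[-0.04,0.011,0.004,0,0,0.005,-0.1],[-0.04,0.011,0.004,0,0,0.005,-0.1],[-0.04,0.011,0.004,0,0,0.005,-0.1],[-0.04,0.011,0.004,0,0,0.005,-0.1],[-0.04,0.0115,0.004,0,0,0.005,-0.1],[-0.04,0.0115,0.004,0,0,0.005,-0.1],[-0.039,0.012,0.004,0,0,0.006,-0.1],[0,0,0,0,0,0,-0.1]]

```text
time_s: 6.28
position: [0.5441, -0.3325, 0.1569]
tool_rot: [[0.09, 0.996, -0.001], [0.996, -0.09, 0.001], [0.0, -0.001, -1.0]]
ft_force: [0.2, 0.9, 0.6]
grip_width: 0.0386
gripper_force: 0.0
```

Request:
send_rows:
  deltas:
    - [[0,0,0.02,0,0,0,-0.1],[0,0,0.02,0,0,0,-0.1],[0,0,0.02,0,0,0,-0.1],[0,0,0.017,0,0,0,-0.1],[0,0,0,0,0,0,-0.1]]

```text
time_s: 6.9
position: [0.5439, -0.3294, 0.0802]
tool_rot: [[0.086, 0.996, -0.002], [0.996, -0.086, 0.002], [0.002, -0.002, -1.0]]
ft_force: [0.5, 0.4, -0.0]
grip_width: 0.0384
gripper_force: 0.0
```

```bash
python3 - <<'E'
from plan import *
s=snap('side')['image']
cv2.imwrite('pics/s1.png',cv2.resize(s[180:340,160:400,::-1],None,fx=3,fy=3,interpolation=cv2.INTER_CUBIC))
E
```

```text
(no output)
```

View pics/s1.png

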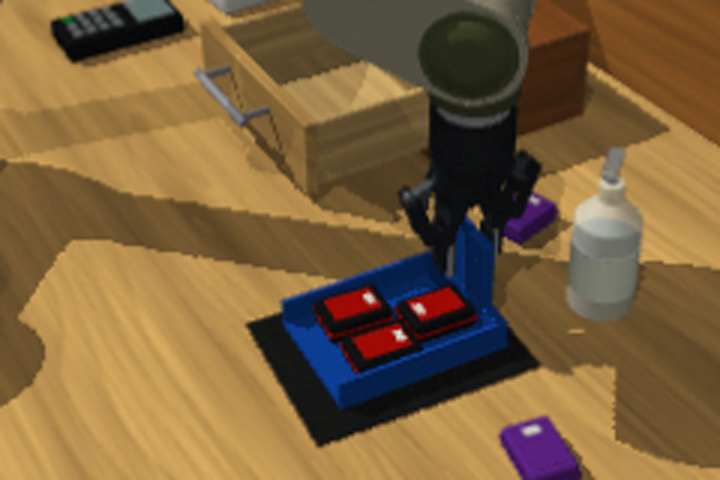

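Request:
send_rows:
  deltas:
    - [[0,0,0,0,0,0,-1],[0,0,0,0,0,0,-1],[0,0,0,0,0,0,-1],[0,0,0,0,0,0,-1],[0,0,-0.005,0,0,0,-1],[0,0,-0.015,0,0,0,-1],[0,0,-0.025,0,0,0,-1],[0,0,-0.03,0,0,0,-1],[0,0,-0.03,0,0,0,-1],[0,0,-0.03,0,0,0,-1],[0,0,-0.025,0,0,0,-1],[0,0,-0.01,0,0,0,-1]]
  squeeze: 100

```text
time_s: 8.45
position: [0.5444, -0.3303, 0.2531]
tool_rot: [[0.087, 0.996, 0.002], [0.996, -0.087, -0.001], [-0.001, 0.002, -1.0]]
ft_force: [0.1, -0.8, -7.2]
grip_width: 0.0106
gripper_force: 97.9
```

```bash
cat >> plan.py <<'E'
def tcp(mouth,tilt,yaw=-2.25,off=(0,-.164,.072)):
    F=frame(yaw,tilt); return np.array(mouth)-F.apply(off),F
E
python3 - <<'E'
from plan import *
s=telemetry.observe();print(s['grip_width'],s['ft_force'],s['wrist_torque'],s['gripper_force'])
d=snap('side');P=pts(d);im=d['image'].astype(int);B=im[...,2];m=(B>90)&(B>1.6*im[...,0])&(B>1.3*im[...,1])&(P[...,0]>.3)&(P[...,0]<.6)&(P[...,1]<-.2)&(P[...,1]>-.45)&(d['range_z']>0)
q=P[m];lo=q[q[:,2]<.235];A=np.c_[lo[:,:2],np.ones(len(lo))]
for x0,x1 in((.37,.4),(.4,.45),(.45,.5),(.5,.56)):
    k=q[(q[:,0]>x0)&(q[:,0]<x1)&(q[:,1]<-.37)]; print(x0,len(k),np.percentile(k[:,2],[3,97]) if len(k) else'')
p,F=tcp([.605,.028,.155],20)
p1=[.68,.02,.255];plan([(p1,frame(-2.25),10),(p,F,6)])
for t,z in((30,.135),(40,.12),(50,.112)): print(tcp([.608,.028,z],t)[0])
E
```

```text
0.010629166537121839 [ 0.11897994 -0.78494683 -7.22018279] [-0.06793048 -0.41519886  0.03128791] 97.8589403629303
0.37 27 [0.17933295 0.20499188]
0.4 13 [0.20109881 0.20531366]
0.45 5 [0.20172681 0.20579002]
0.5 1 [0.17655622 0.17655622]
10
rows:
[0.0361, 0.0105, -0.0002, 0.0, 0.0, -0.005]
[0.036, 0.0106, -0.0002, 0.0, 0.0, -0.005]
[0.036, 0.0108, -0.0002, 0.001, 0.0, -0.004]
[0.0359, 0.011, -0.0002, -0.0, 0.001, -0.005]
[0.0359, 0.0111, -0.0001, 0.0, -0.0, -0.005]
[0.0358, 0.0113, -0.0002, 0.0, -0.0, -0.005]
[0.0358, 0.0115, -0.0001, 0.0, 0.0, -0.004]
[0.0357, 0.0117, -0.0002, 0.001, 0.0, -0.005]
[0.0357, 0.0118, -0.0002, -0.0, 0.0, -0.005]
[0.0356, 0.012, -0.0001, 0.0, 0.001, -0.005]
6
rows:
[0.0008, 0.009, -0.004, -0.058, -0.0, 0.0]
[0.0009, 0.0093, -0.0034, -0.058, -0.0, 0.0]
[0.0008, 0.0094, -0.0029, -0.058, -0.0, 0.0]
[0.0008, 0.0096, -0.0023, -0.059, -0.0, 0.0]
[0.0009, 0.0097, -0.0018, -0.058, -0.0, 0.0]
[0.0008, 0.0098, -0.0012, -0.058, -0.0, 0.0]
[0.71394642 0.02383735 0.27935383]
[0.6872894  0.02488471 0.28057237]
[0.65822322 0.02602672 0.283912  ]
```

Request:
send_rows:
  deltas:
    - [[0.015,0.004,0,0,0,-0.004,-1],[0.025,0.007,0,0,0,-0.004,-1],[0.035,0.011,0,0,0,-0.004,-1],[0.036,0.011,0,0,0,-0.004,-1],[0.036,0.011,0,0,0,-0.004,-1],[0.036,0.012,0,0,0,-0.004,-1],[0.036,0.012,0,0,0,-0.004,-1],[0.036,0.012,0,0,0,-0.004,-1],[0.036,0.012,0,0,0,-0.004,-1],[0.034,0.01,0,0,0,-0.004,-1],[0.023,0.007,0,0,0,-0.004,-1],[0.011,0.003,0,0,0,-0.004,-1]]

```text
time_s: 10.0
position: [0.6796, 0.0221, 0.2505]
tool_rot: [[0.038, 0.999, -0.001], [0.999, -0.038, 0.0], [-0.0, -0.001, -1.0]]
ft_force: [-0.3, -0.5, -6.5]
grip_width: 0.0113
gripper_force: 97.9
```

Request:
send_rows:
  deltas:
    - [[0.001,0.009,-0.004,-0.058,0,0,-1],[0.001,0.009,-0.003,-0.058,0,0,-1],[0.001,0.009,-0.003,-0.058,0,0,-1],[0.001,0.009,-0.002,-0.058,0,0,-1],[0.001,0.009,-0.002,-0.058,0,0,-1],[0.001,0.009,-0.001,-0.058,0,0,-1],[0,0,0,0,0,0,-1]]

```text
time_s: 10.88
position: [0.7307, 0.024, 0.2735]
tool_rot: [[0.04, 0.94, 0.339], [0.999, -0.037, -0.014], [-0.0, 0.339, -0.941]]
ft_force: [0.6, -0.0, -5.0]
grip_width: 0.0106
gripper_force: 97.9
```

```bash
python3 - <<'E'
from plan import *
s=telemetry.observe();R=s['tool_rot'];m=s['position']+R@[0,-.164,.072];print('mouth',m,np.degrees(np.arcsin(R[2,1])))
st=None;seg=[]
for t,z in((25,.145),(30,.135),(35,.125),(40,.118),(45,.113),(50,.11)): seg.append((*tcp([.608,.028,z],t),2))
plan(seg)
s=snap('side','s2.png');snap('top','t2.png')
E
```

```text
mouth [0.60088754 0.02913638 0.15019566] 19.817796945611263
2
rows:
[-0.0004, -0.0011, -0.0036, -0.045, 0.0, -0.0]
[-0.0004, -0.0009, -0.0037, -0.045, 0.0, -0.0]
2
rows:
[-0.0, -0.0056, -0.0025, -0.044, 0.0, -0.0]
[-0.0, -0.0055, -0.0026, -0.044, 0.0, -0.0]
2
rows:
[-0.0, -0.0059, -0.0027, -0.043, 0.0, -0.0]
[-0.0, -0.0058, -0.003, -0.044, 0.001, -0.0]
2
rows:
[-0.0, -0.0055, -0.0041, -0.044, -0.0, -0.0]
[-0.0, -0.0053, -0.0044, -0.043, -0.0, -0.0]
2
rows:
[-0.0, -0.005, -0.0051, -0.044, -0.0, -0.0]
[-0.0, -0.0049, -0.0053, -0.044, -0.0, -0.0]
2
rows:
[-0.0, -0.0045, -0.0059, -0.043, -0.0, -0.0]
[-0.0, -0.0042, -0.0062, -0.044, -0.0, -0.0]
```

View pics/s2.png

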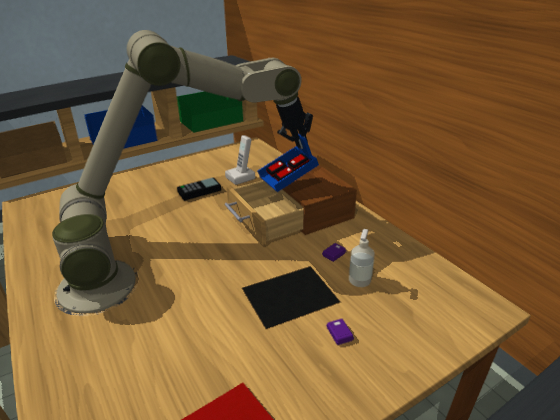

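The tray (285,165) is tilted over the open drawer (265,210), with the pagers still in it and the mouth inside the rim's outline. Next I tip it further.

Request:
send_rows:
  deltas:
    - [[0,-0.001,-0.0036,-0.044,0,0,-1],[0,-0.001,-0.0036,-0.044,0,0,-1],[0,-0.0055,-0.0025,-0.044,0,0,-1],[0,-0.0055,-0.0025,-0.044,0,0,-1],[0,-0.0055,-0.003,-0.044,0,0,-1],[0,-0.0055,-0.003,-0.044,0,0,-1],[0,-0.0055,-0.004,-0.044,0,0,-1],[0,-0.0055,-0.0045,-0.044,0,0,-1],[0,-0.005,-0.005,-0.044,0,0,-1],[0,-0.005,-0.005,-0.044,0,0,-1],[0,-0.0045,-0.006,-0.044,0,0,-1],[0,-0.0045,-0.006,-0.044,0,0,-1]]

```text
time_s: 12.48
position: [0.659, 0.0273, 0.2824]
tool_rot: [[0.039, 0.639, 0.768], [0.999, -0.025, -0.03], [-0.0, 0.769, -0.64]]
ft_force: [1.2, 0.4, -2.7]
grip_width: 0.0107
gripper_force: 98.6
```

Request:
send_rows:
  deltas:
    - [[0,0,0,0,0,0,-1],[0,0,0,0,0,0,-1],[0,0,0,0,0,0,-1],[0,0,0,0,0,0,-1]]

```text
time_s: 12.98
position: [0.6596, 0.0274, 0.282]
tool_rot: [[0.039, 0.64, 0.767], [0.999, -0.025, -0.03], [0.0, 0.768, -0.64]]
ft_force: [0.4, 0.6, -3.3]
grip_width: 0.0111
gripper_force: 98.6
```

```bash
python3 - <<'E'
from plan import *
s=telemetry.observe();R=s['tool_rot'];m=s['position']+R@[0,-.164,.072];print('mouth',m,np.degrees(np.arcsin(R[2,1])),s['ft_force'])
a=snap('side')['image'][120:260,190:370,::-1];b=snap('top')['image'][80:220,190:370,::-1]
cv2.imwrite('pics/c3.png',cv2.resize(np.vstack([a,b]),None,fx=2.1,fy=2.1,interpolation=cv2.INTER_CUBIC))
E
```

```text
mouth [0.60992421 0.0293751  0.10989548] 50.180514277085045 [ 0.41811349  0.57109535 -3.27533603]
```

View pics/c3.png

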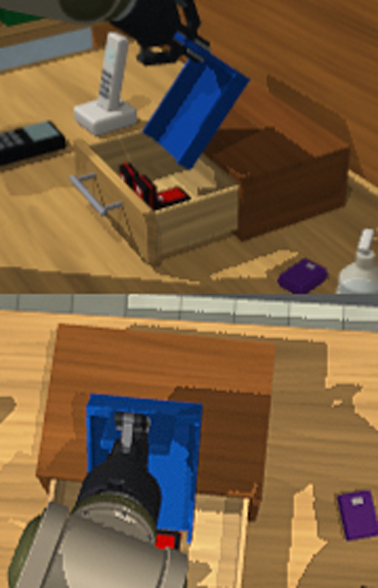

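```bash
python3 - <<'E'
from plan import *
a=([.65,.02,.275],frame(-2.25),8)
p,R=plan([a]);plan([([.5445,-.330,.25],frame(-5),12)],(p,R))
E
```

```text
8
rows:
[-0.001, -0.0014, -0.0003, 0.109, -0.0, 0.0]
[-0.001, -0.0014, -0.0002, 0.11, -0.0, 0.0]
[-0.0009, -0.0015, -0.0, 0.109, -0.0, 0.0]
[-0.001, -0.0014, 0.0001, 0.11, -0.0, 0.0]
[-0.001, -0.0014, 0.0003, 0.109, -0.0, 0.0]
[-0.001, -0.0014, 0.0005, 0.11, -0.0, 0.0]
[-0.001, -0.0013, 0.0006, 0.109, -0.0, 0.0]
[-0.0009, -0.0012, 0.0007, 0.11, -0.0, 0.0]
12
rows:
[-0.0295, -0.0077, 0.0021, -0.0, -0.0, 0.004]
[-0.0295, -0.0075, 0.0021, -0.0, -0.0, 0.004]
[-0.0296, -0.0074, 0.0021, -0.0, -0.0, 0.004]
[-0.0295, -0.0073, 0.002, -0.0, -0.0, 0.004]
[-0.0296, -0.0072, 0.0021, -0.0, -0.0, 0.004]
[-0.0297, -0.007, 0.0021, -0.0, -0.0, 0.004]
[-0.0297, -0.007, 0.0021, -0.0, -0.0, 0.004]
[-0.0296, -0.0068, 0.0021, -0.0, -0.0, 0.004]
[-0.0298, -0.0067, 0.0021, -0.0, -0.0, 0.004]
[-0.0297, -0.0066, 0.002, -0.0, -0.0, 0.004]
[-0.0298, -0.0065, 0.0021, -0.0, -0.0, 0.004]
[-0.0298, -0.0063, 0.0021, -0.0, -0.0, 0.004]
```

Request:
send_rows:
  deltas:
    - [[-0.001,0.015,-0.01,0,0,0,-1],[-0.001,-0.0015,0,0.11,0,0,-1],[-0.001,-0.0015,0,0.11,0,0,-1],[-0.001,-0.0015,0,0.11,0,0,-1],[-0.001,-0.0015,0,0.11,0,0,-1],[-0.001,-0.0015,0,0.11,0,0,-1],[-0.001,-0.0015,0.001,0.11,0,0,-1],[-0.001,-0.0015,0.001,0.11,0,0,-1],[-0.001,-0.0015,0.001,0.106,0,0,-1]]

```text
time_s: 14.2
position: [0.6517, 0.0187, 0.2917]
tool_rot: [[0.039, 0.999, -0.002], [0.999, -0.039, -0.0], [-0.0, -0.002, -1.0]]
ft_force: [0.6, 0.5, -3.1]
grip_width: 0.0109
gripper_force: 98.4
```

Request:
send_rows:
  deltas:
    - [[-0.015,-0.007,0.002,0,0,0.004,-1],[-0.03,-0.0075,0.002,0,0,0.004,-1],[-0.032,-0.0075,0.002,0,0,0.004,-1],[-0.032,-0.0075,0.002,0,0,0.004,-1],[-0.032,-0.007,0.002,0,0,0.004,-1],[-0.032,-0.007,0.002,0,0,0.004,-1],[-0.032,-0.007,0.002,0,0,0.004,-1],[-0.032,-0.007,0.002,0,0,0.004,-1],[-0.032,-0.007,0.002,0,0,0.004,-1],[-0.032,-0.007,0.002,0,0,0.004,-1],[-0.032,-0.007,0.002,0,0,0.004,-1],[-0.02,-0.006,0.002,0,0,0.004,-1]]

```text
time_s: 15.7
position: [0.5442, -0.3301, 0.2675]
tool_rot: [[0.089, 0.996, 0.001], [0.996, -0.089, -0.001], [-0.001, 0.002, -1.0]]
ft_force: [0.5, 0.6, -3.9]
grip_width: 0.0108
gripper_force: 98.5
```

```bash
python3 - <<'E'
from plan import *
plan([([.5442,-.331,.15],frame(-5),4),([.5442,-.331,.081],frame(-5),5)])
d=snap('top');P=pts(d);im=d['image'].astype(int)
cv2.imwrite('pics/t4.png',cv2.resize(d['image'][130:330,200:440,::-1],None,fx=3,fy=3,interpolation=cv2.INTER_CUBIC))
m=(im[...,0]>90)&(im[...,1]<50)&(P[...,0]>.48)&(P[...,0]<.68)&(P[...,1]>-.12)&(P[...,1]<.16)&(d['range_z']>0)
print(m.sum(),np.percentile(P[m],[0,5,50,95,100],axis=0).round(3))
E
```

```text
4
rows:
[-0.0002, -0.0, 0.0294, 0.0, 0.0, -0.0]
[-0.0002, -0.0, 0.0294, 0.001, 0.001, -0.001]
[-0.0002, -0.0, 0.0293, 0.0, -0.0, -0.0]
[-0.0003, -0.0, 0.0294, 0.001, 0.0, -0.0]
5
rows:
[0.0, -0.0, 0.0138, -0.0, 0.0, -0.0]
[0.0, -0.0, 0.0138, -0.0, 0.0, -0.0]
[0.0, -0.0, 0.0138, -0.0, 0.0, -0.0]
[0.0, -0.0, 0.0138, -0.0, 0.0, -0.0]
[0.0001, -0.0, 0.0138, -0.0, 0.0, -0.0]
235 [[ 0.537 -0.016  0.03 ]
 [ 0.54  -0.006  0.041]
 [ 0.59   0.012  0.045]
 [ 0.618  0.064  0.086]
 [ 0.624  0.078  0.089]]
```

View pics/t4.png

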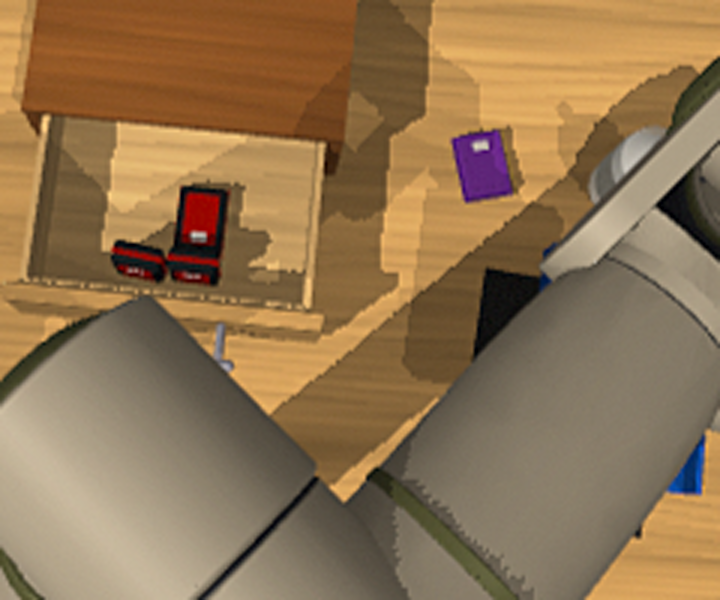

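The three pagers lie in the drawer at crop (200,215), (138,260) and (195,268). Two stand on end, with tops at 0.089 m, just under the 0.093 m rim. I lower the tray onto its mat.

Request:
send_rows:
  deltas:
    - [[0,0,0.02,0,0,0,-1],[0,0,0.03,0,0,0,-1],[0,0,0.03,0,0,0,-1],[0,0,0.03,0,0,0,-1],[0,0,0.03,0,0,0,-1],[0,0,0.02,0,0,0,-1],[0,0,0.012,0,0,0,-1],[0,0,0.007,0,0,0,-1],[0,0,0.004,0,0,0,-1],[0,0,0.002,0,0,0,-1],[0,0,0,0,0,0,-1]]

```text
time_s: 17.12
position: [0.5454, -0.3285, 0.0828]
tool_rot: [[0.087, 0.996, 0.0], [0.996, -0.087, -0.0], [-0.0, 0.0, -1.0]]
ft_force: [-0.5, -0.3, -2.7]
grip_width: 0.0108
gripper_force: 98.7
```

Request:
send_rows:
  deltas:
    - [[0,0,0.001,0,0,0,-1],[0,0,0.001,0,0,0,-1],[0,0,0.001,0,0,0,-1],[0,0,0,0,0,0,-1]]

```text
time_s: 17.62
position: [0.5456, -0.3286, 0.0824]
tool_rot: [[0.087, 0.996, 0.002], [0.996, -0.087, -0.002], [-0.002, 0.002, -1.0]]
ft_force: [-5.6, 4.3, 17.1]
grip_width: 0.0108
gripper_force: 101.7
```

Request:
send_rows:
  deltas:
    - [[0,0,-0.001,0,0,0,-1],[0,0,0,0,0,0,-0.1],[0,0,0,0,0,0,-0.1],[0,0,0,0,0,0,-0.1],[0,0,0,0,0,0,-0.1],[0,0,-0.02,0,0,0,-0.1],[0,0,-0.04,0,0,0,-0.1],[0,0,-0.04,0,0,0,-0.1],[0,0,-0.03,0,0,0,-0.1]]

```text
time_s: 18.75
position: [0.5455, -0.3285, 0.2123]
tool_rot: [[0.087, 0.996, 0.001], [0.996, -0.087, -0.001], [-0.001, 0.001, -1.0]]
ft_force: [0.1, 0.1, 0.4]
grip_width: 0.0387
gripper_force: 0.0
```

```bash
python3 - <<'E'
from plan import *
d=snap('side');P=pts(d);im=d['image'].astype(int);B=im[...,2];m=(B>90)&(B>1.6*im[...,0])&(B>1.3*im[...,1])&(P[...,0]>.3)&(P[...,0]<.6)&(P[...,1]<-.2)&(P[...,1]>-.45)&(d['range_z']>0)
q=P[m];r=cv2.minAreaRect(q[:,:2].astype(np.float32));print(r,q[:,2].min(),q[:,2].max())
# push pose: closed fingers just in front of front-panel? report route to in front of drawer
plan([([.42,.033,.2],frame(-2.25),10)])
E
```

```text
((0.46523526310920715, -0.3208026587963104), (0.1271286904811859, 0.170310840010643), 85.37511444091797) 0.0019510047802678463 0.10635527755869482
10
rows:
[0.035, -0.0157, 0.0014, 0.001, 0.0, -0.005]
[0.0351, -0.0156, 0.0014, 0.0, 0.001, -0.005]
[0.0351, -0.0154, 0.0014, 0.001, 0.0, -0.004]
[0.0352, -0.0152, 0.0014, 0.0, 0.001, -0.005]
[0.0353, -0.0151, 0.0015, 0.001, 0.0, -0.005]
[0.0354, -0.0149, 0.0015, 0.001, 0.001, -0.005]
[0.0354, -0.0147, 0.0015, 0.0, 0.0, -0.004]
[0.0355, -0.0145, 0.0015, 0.001, 0.001, -0.005]
[0.0356, -0.0144, 0.0016, 0.0, 0.0, -0.005]
[0.0356, -0.0142, 0.0016, 0.001, 0.001, -0.005]
```

Request:
send_rows:
  deltas:
    - [[0.035,-0.011,0.001,0,0,-0.005,-0.34],[0.035,-0.011,0.001,0,0,-0.005,-0.34],[0.035,-0.011,0.001,0,0,-0.005,-0.34],[0.0355,-0.0105,0.001,0,0,-0.005,-0.34],[0.0355,-0.0105,0.001,0,0,-0.005,-0.34],[0.0355,-0.0105,0.001,0,0,-0.005,-0.34],[0.0355,-0.01,0.001,0,0,-0.005,-0.34],[0.0355,-0.01,0.001,0,0,-0.005,-0.34],[0.0355,-0.01,0.001,0,0,-0.005,-0.34],[0.0355,-0.0095,0.001,0,0,-0.003,-0.34],[0,0,0,0,0,0,-0.34]]

```text
time_s: 20.18
position: [0.4637, 0.0327, 0.2005]
tool_rot: [[0.036, 0.999, -0.0], [0.999, -0.036, 0.0], [0.0, -0.0, -1.0]]
ft_force: [-0.4, -0.7, -0.4]
grip_width: 0.0283
gripper_force: 0.0
```

Request:
send_rows:
  deltas:
    - [[0.001,0.002,0.03,0,0,0.004,-0.34],[0,0,0.03,0,0,0,-0.34],[0,0,0.02,0,0,0,-0.34],[0,0,0.02,0,0,0,-0.34],[0,0,0.016,0,0,0,-0.34],[0,0,0,0,0,0,-0.34],[0,0,0,0,0,0,-1],[0,0,0,0,0,0,-1],[0,0,0,0,0,0,-1]]
  squeeze: 50

```text
time_s: 21.3
position: [0.4673, 0.0311, 0.0851]
tool_rot: [[0.044, 0.999, 0.002], [0.999, -0.044, -0.001], [-0.001, 0.002, -1.0]]
ft_force: [0.6, -1.7, 9.1]
grip_width: 0.0092
gripper_force: 48.8
```

Request:
send_rows:
  deltas:
    - [[0,0.006,0,0,0,0,-1],[0,0.012,0,0,0,0,-1],[0,0.014,0,0,0,0,-1],[0,0.014,0,0,0,0,-1],[0,0.014,0,0,0,0,-1],[0,0.014,0,0,0,0,-1],[0,0.014,0,0,0,0,-1],[0,0.014,0,0,0,0,-1],[0,0.014,0,0,0,0,-1],[0,0.008,0,0,0,0,-1]]

```text
time_s: 22.55
position: [0.5914, 0.0262, 0.0851]
tool_rot: [[0.043, 0.999, 0.002], [0.999, -0.043, 0.0], [0.0, 0.002, -1.0]]
ft_force: [-0.9, 2.7, 8.7]
grip_width: 0.0093
gripper_force: 49.0
```

Request:
send_rows:
  deltas:
    - [[0,0.004,0,0,0,0,-1],[0,0.004,0,0,0,0,-1],[0,0.004,0,0,0,0,-1],[0,0.004,0,0,0,0,-1],[0,0.003,0,0,0,0,-1],[0,0.002,0,0,0,0,-1],[0,0.001,0,0,0,0,-1],[0,0,0,0,0,0,-1]]

```text
time_s: 23.55
position: [0.6119, 0.0253, 0.0851]
tool_rot: [[0.043, 0.999, -0.001], [0.999, -0.043, 0.0], [0.0, -0.001, -1.0]]
ft_force: [-5.8, 1.6, 9.5]
grip_width: 0.0089
gripper_force: 49.6
```

Request:
send_rows:
  deltas:
    - [[0,0.001,0,0,0,0,-1],[0,0.0005,0,0,0,0,-1],[0,0,0,0,0,0,-1]]

```text
time_s: 23.92
position: [0.6119, 0.0254, 0.0851]
tool_rot: [[0.043, 0.999, -0.005], [0.999, -0.043, 0.0], [0.0, -0.005, -1.0]]
ft_force: [-11.6, 1.3, 14.7]
grip_width: 0.0094
gripper_force: 50.0
```

Request:
send_rows:
  deltas:
    - [[0,-0.0005,0,0,0,0,-0.34],[0,0,0,0,0,0,-0.34],[0,0,0,0,0,0,-0.34],[0,0,-0.03,0,0,0,-0.34],[0,0,-0.04,0,0,0,-0.34],[0,0,-0.05,0,0,0,-0.34],[0,-0.05,-0.03,0,0,0,-0.34],[0,-0.06,0,0,0,0,-0.34],[0,-0.06,0,0,0,0,-0.34],[0,0,0,0,0,0,-0.34]]

```text
time_s: 25.18
position: [0.4399, 0.0331, 0.2342]
tool_rot: [[0.043, 0.999, -0.002], [0.999, -0.043, 0.0], [0.0, -0.002, -1.0]]
ft_force: [1.0, -0.3, 0.1]
grip_width: 0.028
gripper_force: 0.0
```

```bash
python3 - <<'E'
from plan import *
d=snap('side','s5.png');t=snap('top')
a=dict(np.load('/tmp/top.npz'))
for d,n in((t,'top'),(d,'side')):
    P=pts(d);X,Y,Z=P[...,0],P[...,1],P[...,2]
    m=(d['range_z']>0)&(X>.6)&(X<.9)&(Z>.09)&(Z<.123)&(Y>-.15)&(Y<.2)&(d['image'][...,0]>60)
    q=P[m&(Y>.09)&(Y<.15)];print(n,'minx',np.percentile(q[:,0],[0,.5,2]) if len(q) else '')
E
```

```text
top minx [0.64854953 0.64999366 0.65152722]
side minx [0.64563804 0.64721821 0.64851966]
```

View pics/s5.png

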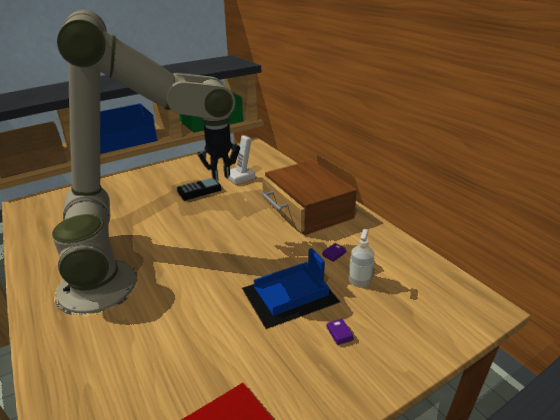

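The drawer is shut: its handle at (275,200) is back where it started. The empty tray stands upright on its mat at (290,290), the arm is clear, and the other objects look untouched.

```bash
python3 -c "
from rig import env
print(env.close_job())"
```

```text
the job is handed in; nothing more can be done
None
```

The job is handed in at about 25 s of the 72 s limit: the three pagers are in the drawer, the empty tray is back upright on its mat, and the drawer is pushed against its closed stop; the click itself can't be sensed, and the judge gave no result.

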